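Shift the test rig's gate selector to engaged

ROBOT

A 6-joint arm with a two-finger parallel gripper is mounted at the origin on the work surface. World frame = base frame: x ahead of the robot, y to its left, z up, the work surface at z = 0. Lengths are in m, angles in rad, forces in N, time in s.
With the tool pointing down it reaches from about 0.25 to 0.8 m from the base axis. Payload 3.9 kg.
Tool frame: the origin (TCP) lies on the centre line of the jaws, within the pads' length; the fingertips stand 19 mm ahead of it and the grasp point (between the pads) is the TCP (env.finger_overhang is the distance from the TCP to the fingertips, in m); z points along the fingers, y is the line along which they close (so a half turn about z gives the same grasp; the last joint's range is limited). The gripper opens to 85 mm and grips with 20 to 120 N. Pads are 22 mm wide; open, the fingers measure 114 mm over their backs; the gripper's body (76 mm by 85 mm) begins 54 mm behind the grasp point. The pads swing forward as they close: fully open they stand 13 mm farther back than shut.
Start: joints at [-1.291, 0.26, -0.138, 1.173, 0, 1.571], TCP at [0.145, -0.505, 0.25] pointing down, gripper open.
Joint ranges: [-2.78, 2.78], [-0.83, 1.72], [-1.28, 1.37], [-1.9, 2.12], [-1.57, 1.48], [-3.14, 3.14]. Speed limits (rad/s): [2.57, 2.57, 3.14, 3.14, 3.14, 3.14].

INTERFACE

Orientations are given as a rotation vector (axis times angle).
In Python, from workcell import env gives the robot as it stands.
- The arm moves only by the tool apply_moves, never from a script. Its argument "steps" is a list of rows, each a list of 5 numbers: the closure, from 0 (fully open) to 1 (shut), then the shift along the tool's x, y, z scaled (see below), then the turn about the tool's z scaled (see below). In form: [[jaw, x, y, z, yaw], ...]. A call has 1 to 20 rows; each row shifts and turns the commanded pose from where the row before left it, along the tool's axes as they then stand; what a row does not reach is not made up. The controller multiplies each number of a shift by 0.04 m and each number of a turn by 0.1 rad. A row lasts 1/8 s, in which the tool goes at most 62.5 mm and 10.7 degrees, less where a joint would pass 70% of its speed; a pose out of reach is approached as far as the arm can. A call with a number of a shift or a turn outside -1 to 1 is refused whole. A call with a gripper value outside its range is refused whole. The fingers move at their own pace and stop on an object; "grip_force" is the grip in N (left out, the last holds). Time passes only in rows, so rows that do not move let the fingers close. It gives the time, the measured TCP pose, the force, the opening and the grip force at its end, in the units of the state.
- env.read_state(): the state, without advancing time (a new reading comes with each control period).
- env.get_image(name): name is "side" or "top" or "wrist"; returns the picture (420x560x3 uint8, red, green, blue); there is no depth.
- env.camera_params(name): a dict with "fx", "fy", "cx", "cy" (pixels), "T" (4x4, takes a point from camera to world coordinates). Camera axes: x right, y down, z forward; pixel columns grow to the right and rows downward; lengths in m; the calibration is good to about 2 mm. A picture is of the moment at which its call begins: read the wrist's pose just before it. camera_params takes no time and is no camera call; for the wrist camera it gives the pose at the moment of the call.
- env.finish_job(): hands the job in; it is judged then, once.
Trained networks look in the newest picture that a camera, given by its name, has taken for a name from the list of things; names that differ only in an ending like _2 or _b are one class to them, and where a whole thing is asked for, a point or a joint stands for the part that bears it (a point fixed in the world has none). Each returns a list of dicts, best first, with "confidence" (0 to 1); they miss things now and then, are a little off and sometimes report something else, mostly with a low value. They report only what shows in the picture. A call takes as long as a camera call.
- env.masks_of(camera, target): "mask" (420x560 bool, what is visible of it) and "rect" ([left, top, right, bottom] in pixels, round what is visible of it).
The state is a dict: "time": time; "joints": joint angles; "qvel": joint speeds; "tau": joint torques, N m; "tcp_pos": TCP position; "tool_rot": TCP orientation; "force": force on the tool from outside, world axes, zero at the start; "ft_torque": the same for the moment, N m; "opening": finger opening in m; "grip_force": force on a finger pad.
Only numpy, scipy, OpenCV 4.12 (cv2) and the standard library are available. Lean on these libraries where they do the work, as an engineer would, in place of code of your own. Each camera call takes 0.05 s, during which the arm holds its last target. There are 200 camera calls.

TASK

Engage the motor test rig's drive: with the fingertips, gently push the red selector knob along the long leg of the L-shaped slot to the corner, then round the corner and along the short leg until it is fully home at the end with the green dot. Only push the knob from the side: do not pinch it or pull it up. Leave the loose things around it where they are, and finish with the hand clear of the knob.

Things in the scene. Friction and masses are not known exactly. Their poses are not given: they have to be found in the camera images.
- gate: the gate selector: a fixed dark box 270 x 200 mm (its own x by y), origin at the centre of its underside, with an aluminium gate plate whose top is 60 mm above the bench. An L slot 16 mm wide in it runs from (-70,-30) mm along +x to the corner (10,-30), then along +y to home (10,30). A blue terminal block on the plate, 35 mm high, spans x 100 to 130, y 10 to 80 mm
- slot_start (a point): centre of the slot's start end (end of the long leg, by the white dot), on the plate's top face
- slot_corner (a point): centre of the slot's corner, on the plate's top face
- slot_home (a point): centre of the slot's home end (end of the short leg, by the green dot), on the plate's top face
- knob_mid (a point): centre of the red knob, round, upright, 34 mm across, spanning 74 to 116 mm above the bench (this point: 95 mm). Its 12 mm pin runs in the slot with 2 mm play each side and turns the corner only within 2 mm of the long leg's end line. It slides with about 2.5 N of friction, stays where it is left, and meets solid stops at the leg ends
- shift_long (a joint): how far the knob has gone along the long leg, m: 0 at the start end, 0.080 on the centre line of the short leg (stops at -0.002 and 0.082); starts between 0 and 0.030
- shift_short (a joint): how far the knob has gone along the short leg, m: 0 at the corner's centre line, 0.060 at the home end (stops at -0.002 and 0.062)
- knob (a joint): how far the knob is pulled up, m: 0 when down, as it must stay. It is held down only by its weight and a light spring (about 5 N together); pulled up 10 mm or more its pin leaves the slot, which is not allowed
- bearing: a bearing, a steel ring 34 mm across and 12 mm high, lying on the gate plate; its origin is the centre of its underside; loose, to be left alone
- coupling: a brass shaft coupling, a round stub 28 mm across and 32 mm high, standing on the gate plate; its origin is the centre of its underside; loose, to be left alone
- screwdriver: a screwdriver lying on the bench beside the selector; its origin is on its underside; loose, to be left alone
- wrench: an open-ended wrench lying on the bench; its origin is on its underside; loose, to be left alone
- mug: a blue mug, 80 mm across and 95 mm high, on the bench; its origin is the centre of its underside; loose, to be left alone
- jar: an amber jar, 64 mm across and 85 mm high, on the bench; its origin is the centre of its underside; loose, to be left alone

How it is judged:
On the way, in this order (a step that is already met when the one before it is completed fails the run):
1. the knob has been pushed along the long leg to the corner (value of joint shift_long above 0.074 m and value of joint shift_short below 0.03 m and value of joint knob below 0.006 m), for 0.02 s.
2. the knob has been pushed along the short leg to the home end (value of joint shift_long above 0.076 m and value of joint shift_short above 0.055 m and value of joint knob below 0.003 m), for 0.1 s.
At the end, for the whole second after the job is handed in: the knob stands still at the home end of the short leg, within 5 mm of its end (shift_short over 0.055, shift_long over 0.076), fully down, and the loose things are within 15 mm of where they were (all of step 2 and velocity of joint shift_short between -0.005 and 0.005 m/s and velocity of joint shift_long between -0.005 and 0.005 m/s and distance of each of bearing, coupling, screwdriver, wrench, mug, jar from where it was at the start of the episode below 0.015 m); the robot touches nothing.
It fails at once if the knob is pulled up by more than 6 mm (value of joint knob above 0.006 m).
It fails at once if the fingers press or squeeze the knob with more than 35 N (contact force between the fingers and knob above 35 N).
It fails at once if a loose thing (bearing, coupling, screwdriver, wrench, mug, jar) is moved by more than 15 mm (distance of any of bearing, coupling, screwdriver, wrench, mug, jar from where it was at the start of the episode above 0.015 m).
It also fails if it takes over 45 s, if anything falls off the work surface, if the arm or the gripper's body presses on something with over 40 N, if the wrist force passes 120 N, or if a joint passes its speed limit or range.

## Working session

There is one attempt and no reset: what is moved stays moved. The work goes in short steps, Python scripts to look and compute and a tool call to move; the robot and the scene stay as the last step left them, time stands still between calls to the robot, and variables do not carry over. Pictures are saved under pics/ and viewed, at most 10 in all, crops included, and the job is handed in when it is done.

Besides the shell and the picture viewer there is one more tool, called after ">>>" by a JSON object that holds its "fn" and its "kwargs". apply_moves: Moves the arm, as the interface text tells. Its arguments: {"type":"object","properties":{"steps":{"type":"array","items":{"type":"array","items":{"type":"number"}}},"grip_force":{"type":"number"}},"required":["steps"]}

```bash
mkdir -p pics
cat > h.py <<'E'
import numpy as np, cv2
from workcell import env
def px2w(cam,u,v,z,P=None):
    P=P or env.camera_params(cam); T=np.array(P["T"])
    d=T[:3,:3]@np.array([(u-P["cx"])/P["fx"],(v-P["cy"])/P["fy"],1]); o=T[:3,3]
    return o+d*(z-o[2])/d[2]
def w2px(cam,p):
    P=env.camera_params(cam); T=np.array(P["T"]); c=T[:3,:3].T@(np.array(p)-T[:3,3])
    return np.array([c[0]/c[2]*P["fx"]+P["cx"],c[1]/c[2]*P["fy"]+P["cy"]])
def save(cam,name):
    im=env.get_image(cam); cv2.imwrite(f"pics/{name}.png",im[:,:,::-1]); return im
E
python3 - <<'E'
from h import *
a=save("top","top0");b=save("side","side0")
cv2.imwrite("pics/both.png",cv2.resize(np.vstack([a,b])[:,:,::-1],None,fx=.7,fy=.7))
for c in("top","side"):
    print(c,np.round(np.array(env.camera_params(c)["T"]),3).tolist(),env.camera_params(c)["fx"])
    env.get_image(c)
    for t in("gate","knob_mid","bearing","coupling","mug","jar","screwdriver","wrench"):
        for m in env.masks_of(c,t)[:2]:
            ys,xs=np.nonzero(m["mask"]); print(c,t,round(m["confidence"],2),m["rect"],len(xs),xs.mean().round(1),ys.mean().round(1))
            if t=="gate":
                print(cv2.minAreaRect(np.c_[xs,ys].astype(np.float32)))
print(env.read_state())
E
```

```text
top [[-0.076, -0.977, 0.2, 0.378], [-0.997, 0.075, -0.013, 0.015], [-0.003, -0.2, -0.98, 1.091], [0.0, 0.0, 0.0, 1.0]] 415.14236474283996
top gate 0.88 [246.9, 135.4, 376.7, 261.5] 8096 309.6 196.5
((309.4433288574219, 194.92947387695312), (107.42179107666016, 81.56513977050781), 44.09062194824219)
top knob_mid 0.75 [326.8, 186.4, 338.4, 201.5] 176 331.9 193.6
top coupling 0.71 [285.9, 140.4, 297.3, 156.1] 130 291.9 148.0
top jar 0.6 [248.3, 135.6, 375.3, 260.9] 7912 309.9 196.0
top jar 0.58 [92.3, 190.1, 125.2, 220.0] 748 108.8 203.3
top screwdriver 0.96 [329.0, 138.5, 385.9, 192.7] 481 363.7 169.9
top wrench 0.73 [77.6, 266.2, 148.2, 296.2] 522 112.9 280.1
side [[-0.999, -0.011, 0.031, 0.549], [-0.031, 0.618, -0.786, 0.974], [-0.01, -0.786, -0.618, 0.818], [0.0, 0.0, 0.0, 1.0]] 386.1398835691634
side gate 0.92 [215.7, 162.0, 314.9, 233.8] 3930 265.7 196.2
((266.60003662109375, 194.70001220703125), (54.56005859375, 93.4676284790039), 63.43495178222656)
side gate 0.22 [292.8, 183.5, 302.9, 192.7] 73 298.5 187.1
((298.5, 187.0), (8.0, 9.0), 90.0)
side knob_mid 0.63 [267.6, 166.0, 277.
[... 298 characters left out ...]
4, 328.0, 326.4] 171 322.0 313.4
{'time': 1.0, 'joints': array([-1.29101390e+00,  2.60011459e-01, -1.38082378e-01,  1.17271340e+00,
        2.84907667e-05,  1.57080304e+00]), 'qvel': array([-0.00054952,  0.00013042,  0.00053569, -0.00050895, -0.00094136,
        0.00126215]), 'tau': array([-2.54756334e-03, -4.05616164e+01,  2.54243231e+01,  9.03860509e-04,
       -1.17159852e-04,  7.69826869e-06]), 'tcp_pos': array([ 0.14498368, -0.50457806,  0.25030498]), 'tool_rot': array([-3.11088981e+00, -4.38036692e-01, -4.19262104e-05]), 'force': array([ 0.40672937, -0.10355994,  0.63584299]), 'ft_torque': array([ 0.03115248, -0.03452422, -0.04906873]), 'grip_force': 0.0, 'opening': 0.0853408866218813}
```

View pics/top0.png

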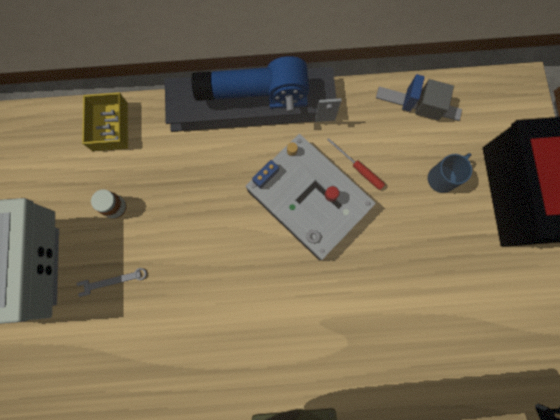

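View pics/side0.png

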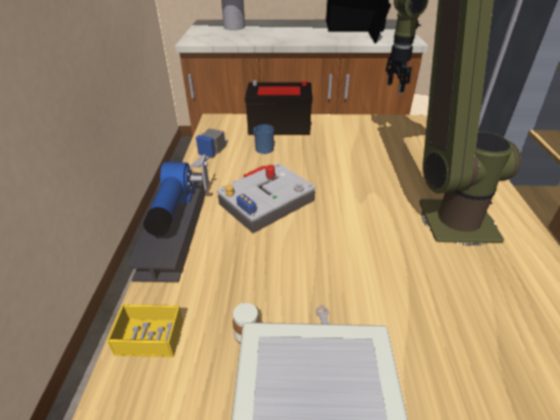

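The top view shows the gate plate around (310,196), with the white dot at (346,212), the knob at (332,193), the green dot at (292,207), the bearing at (313,237) and the coupling at (292,148). The side view agrees. Next I'll fit the gate pose.

```bash
cat >> h.py <<'E'
def fit_gate(cams,x0):
    from scipy.optimize import minimize
    M={}
    for c in cams:
        env.get_image(c); m=np.zeros((420,560),bool)
        for t in ("gate",): m|=env.masks_of(c,t)[0]["mask"]
        for t in ("knob_mid","bearing","coupling"):
            r=env.masks_of(c,t)
            if r: m|=r[0]["mask"]
        M[c]=m
    def cost(p):
        s=0;x,y,t=p;R=np.array([[np.cos(t),-np.sin(t)],[np.sin(t),np.cos(t)]])
        for c in cams:
            pts=[w2px(c,[*(R@np.array([a,b])+[x,y]),z]) for a in(-.135,.135) for b in(-.1,.1) for z in(0,.06)]
            h=cv2.convexHull(np.array(pts,np.float32)*16).astype(np.int32)
            im=np.zeros((420,560),np.uint8); cv2.fillConvexPoly(im,h,1,shift=4)
            im=im>0; s+=(im^M[c]).sum()/M[c].sum()
        return s
    b=None
    for dt in(-.1,0,.1):
        S=np.array([x0]*4)+np.array([[0,0,dt],[.03,0,dt],[0,.03,dt],[0,0,dt+.15]])
        r=minimize(cost,x0,method="Nelder-Mead",options=dict(initial_simplex=S,xatol=1e-4,fatol=1e-5))
        if b is None or r.fun<b.fun:b=r
    return b.x,b.fun
def togate(g,p):
    c,s=np.cos(g[2]),np.sin(g[2]); d=np.array(p[:2])-g[:2]; return np.array([c*d[0]+s*d[1],-s*d[0]+c*d[1]])
def toworld(g,q):
    c,s=np.cos(g[2]),np.sin(g[2]); return np.array([c*q[0]-s*q[1],s*q[0]+c*q[1]])+g[:2]
E
python3 - <<'E'
from h import *
c0=px2w("top",310,196,.04)
print(c0)
w,gr=px2w("top",346,212,.06),px2w("top",292,207,.06); print("white,green",w,gr)
for cams in(["top"],["side"],["top","side"]):
    g,f=fit_gate(cams,np.array([c0[0],c0[1],.8])); print(cams,g.round(4),round(f,3))
print("dots",togate(g,w),togate(g,gr))
for t,z in(("knob_mid",.1),("coupling",.08),("bearing",.066)):
  for c in("top","side"):
    r=env.masks_of(c,t)
    if r:
        ys,xs=np.nonzero(r[0]["mask"]); p=px2w(c,xs.mean(),ys.mean(),z); print(c,t,p.round(4),togate(g,p).round(4))
p=px2w("top",313.5,237,.066);print("bearing",togate(g,p))
P=env.camera_params("wrist");s=env.read_state();print(np.round(np.array(P["T"]),3).tolist(),P["fx"],s["tool_rot"])
E
```

```text
[ 0.62573267 -0.08722403  0.04      ]
white,green [ 0.57252392 -0.17230611  0.06      ] [ 0.59594333 -0.03708316  0.06      ]
['top'] [ 0.627  -0.0849  0.7116] 0.055
['side'] [ 0.71   -0.5549  1.6036] 2.269Traceback (most recent call last):
  File "<stdin>", line 6, in <module>
  File "h.py", line 33, in fit_gate
    r=minimize(cost,x0,method="Nelder-Mead",options=dict(initial_simplex=S,xatol=1e-4,fatol=1e-5))
    res = _minimize_neldermead(fun, x0, args, callback, bounds=bounds,
                               **options)
    fxr = func(xr)
    fx = function(np.copy(x), *(wrapper_args + args))
  File "h.py", line 25, in cost
    pts=[w2px(c,[*(R@np.array([a,b])+[x,y]),z]) for a in(-.135,.135) for b in(-.1,.1) for z in(0,.06)]
         ~~~~^^^^^^^^^^^^^^^^^^^^^^^^^^^^^^^^^^
  File "h.py", line 8, in w2px
    P=env.camera_params(cam); T=np.array(P["T"]); c=T[:3,:3].T@(np.array(p)-T[:3,3])
ValueError: time passes only in moves, steps and waits
```

```bash
sed -i 's/^from workcell import env/from workcell import env\nimport functools\n@functools.lru_cache\ndef CP(c): return env.camera_params(c)/; s/P or env.camera_params(cam)/P or CP(cam)/; s/P=env.camera_params(cam); T/P=CP(cam); T/' h.py
python3 - <<'E'
from h import *
w,gr=px2w("top",346,212,.06),px2w("top",292,207,.06)
for cams in(["top"],["side"],["top","side"]):
    g,f=fit_gate(cams,np.array([.627,-.085,.712])); print(cams,g.round(4),round(f,3))
print("dots",togate(g,w),togate(g,gr))
for c in("top","side"):
  env.get_image(c)
  for t,z in(("knob_mid",.1),("coupling",.08),("bearing",.066)):
    r=env.masks_of(c,t)
    if r:
        ys,xs=np.nonzero(r[0]["mask"]); p=px2w(c,xs.mean(),ys.mean(),z); print(c,t,p.round(4),togate(g,p).round(4))
p=px2w("top",313.5,237,.066);print("bearing",togate(g,p))
P=CP("wrist");s=env.read_state();print(np.round(np.array(P["T"]),3).tolist(),P["fx"],s["tool_rot"],s["time"])
E
```

```text
['top'] [ 0.6266 -0.0855  0.7104] 0.021
['side'] [ 0.6257 -0.0897  0.7124] 0.054
['top', 'side'] [ 0.6266 -0.0863  0.7258] 0.094
dots [-0.09751206 -0.02840663] [0.00975416 0.0571952 ]
top knob_mid [ 0.6146 -0.1354  0.1   ] [-0.0415 -0.0287]
top coupling [ 0.7451 -0.0488  0.08  ] [ 0.1135 -0.0506]
top bearing [ 0.5178 -0.0838  0.066 ] [-0.0797  0.0742]
side knob_mid [ 0.6145 -0.1262  0.1   ] [-0.0355 -0.0218]
side coupling [ 0.7436 -0.043   0.08  ] [ 0.1163 -0.0453]
side bearing [ 0.5163 -0.0812  0.066 ] [-0.0791  0.0771]
bearing [-0.08209939  0.07634954]
[[0.276, -0.927, -0.254, 0.21], [-0.961, -0.266, -0.074, -0.486], [0.001, 0.264, -0.964, 0.374], [0.0, 0.0, 0.0, 1.0]] 361.4898215778856 [3.11089155e+00 4.38057840e-01 1.95901549e-05] 3.4
```

>>> {"fn": "apply_moves", "kwargs": {"steps": [[1,0,0,0,-0.87],[1,0,0,0,-0.87],[1,0,0,0,-0.87],[1,0,0,0,-0.87],[1,0,0,0,-0.87],[1,0.95,0.05,0,0],[1,0.95,0.05,0,0],[1,0.95,0.05,0,0],[1,0.95,0.05,0,0],[1,0.95,0.05,0,0],[1,0.95,0.05,0,0],[1,0.95,0.05,0,0],[1,0.95,0.05,0,0],[1,0.95,0.05,0,0],[1,0.95,0.05,0,0],[1,0.95,0.05,0,0],[1,0.95,0.05,0,0],[1,0.95,0.05,0,0],[1,0.95,0.05,0,0]], "grip_force": 20}}

```text
time: 5.78
tcp_pos: [0.5661, -0.1762, 0.2503]
tool_rot: [2.943, 1.099, 0.0]
force: [-0.7, -1.0, -0.6]
opening: -0.0
grip_force: 0.0
```

```bash
cat > w.py <<'E'
from h import *
import sys
g=np.array([.6265,-.0865,.715])
P=CP("wrist");s=env.read_state();im=save("wrist",sys.argv[1])
v=im[:,:,::-1].copy()
for q in((-.07,-.03),(.01,-.03),(.01,.03),(.135,.1),(.135,-.1),(-.135,.1),(-.135,-.1)):
    u=w2px("wrist",[*toworld(g,q),.06]); cv2.circle(v,tuple(int(a) for a in u),2,(255,0,255),-1)
cv2.imwrite(f"pics/{sys.argv[1]}.png",v)
R=cv2.Rodrigues(np.array(s["tool_rot"]))[0]; print("tcp",s["tcp_pos"].round(4),togate(g,s["tcp_pos"]).round(4),"yaw",np.arctan2(R[1,0],R[0,0]).round(3),"z",R[:,2].round(3),s["opening"],s["force"].round(1),s["time"])
for t,z in(("knob_mid",.1),("bearing",.066),("coupling",.08)):
    for r in env.masks_of("wrist",t)[:2]:
        ys,xs=np.nonzero(r["mask"]); p=px2w("wrist",xs.mean(),ys.mean(),z); print(t,round(r["confidence"],2),np.round(r["rect"]),togate(g,p).round(4))
E
python3 w.py w1
```

```text
tcp [ 0.5661 -0.1762  0.2503] [-0.1044 -0.0281] yaw 0.715 z [ 0. -0. -1.] -4.8477906527306574e-05 [-0.7 -1.  -0.6] 5.775
knob_mid 0.77 [256.  95. 301. 143.] [-0.0402 -0.0307]
bearing 0.94 [133. 148. 177. 190.] [-0.0793  0.0739]
```

View pics/w1.png

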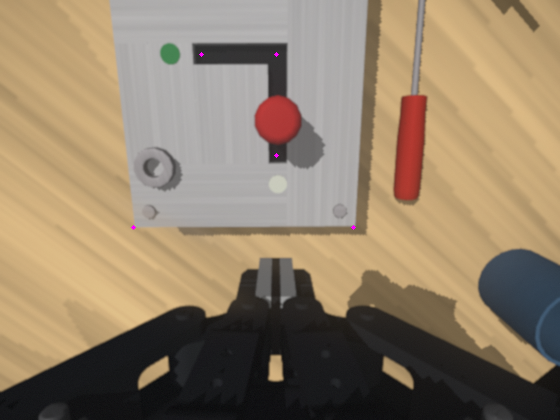

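The wrist view shows the slot corner at (277,54) and the home end at (200,54), both matching the projected model points. The knob at (278,120) and the shut fingertips at (276,265) are in line with the long leg. I'll lower the fingers behind the knob and stop short of contact.

>>> {"fn": "apply_moves", "kwargs": {"steps": [[1,0,0.05,0.9,0],[1,0,0,0.95,0],[1,0,0,0.95,0],[1,0,0,0.95,0],[1,0.3,0,0,0],[1,0.2,0,0,0],[1,0,0,0,0]]}}

```text
time: 6.85
tcp_pos: [0.5838, -0.1655, 0.1025]
tool_rot: [2.94, 1.099, 0.005]
force: [0.8, -0.5, 0.2]
opening: 0.0
grip_force: 0.0
```

```bash
python3 w.py w2
```

```text
tcp [ 0.5838 -0.1655  0.1025] [-0.084  -0.0316] yaw 0.716 z [ 0.004 -0.001 -1.   ] 1.794971344881229e-05 [ 0.8 -0.5  0.2] 6.85
knob_mid 0.64 [218. 136. 319. 238.] [-0.0413 -0.0303]
knob_mid 0.39 [  1.   0. 440. 345.] [-0.0284 -0.0109]
bearing 0.82 [  6. 218.  93. 292.] [-0.0792  0.0747]
```

View pics/w2.png

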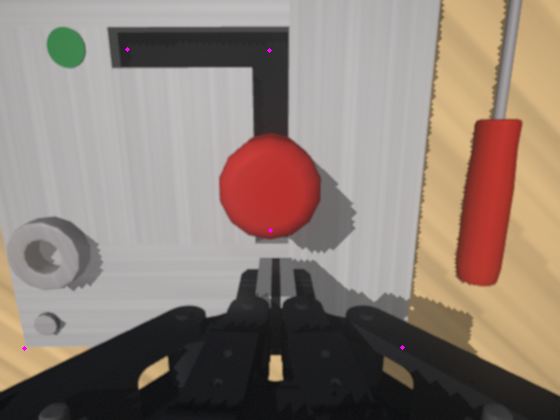

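The knob at (270,187) is directly ahead of the fingertips, with a gap of about 15 mm. Pushing slowly.

>>> {"fn": "apply_moves", "kwargs": {"steps": [[1,0.15,0,0,0],[1,0.1,0,0,0],[1,0.1,0,0,0],[1,0.1,0,0,0],[1,0.1,0,0,0],[1,0.1,0,0,0]]}}

```text
time: 7.8
tcp_pos: [0.6009, -0.1485, 0.1003]
tool_rot: [2.943, 1.099, -0.002]
force: [-2.2, -0.8, 2.0]
opening: -0.0003
grip_force: 1.3
```

>>> {"fn": "apply_moves", "kwargs": {"steps": [[1,0.1,0,0,0],[1,0.1,0,0,0],[1,0.1,0,0,0],[1,0.1,0,0,0],[1,0.1,0,0,0],[1,0.1,0,0,0],[1,0.1,0,0,0]]}}

```text
time: 8.68
tcp_pos: [0.6224, -0.1298, 0.1003]
tool_rot: [-2.943, -1.099, 0.0]
force: [-2.1, -2.2, 1.2]
opening: -0.0003
grip_force: 1.3
```

```bash
python3 w.py w3
```

```text
tcp [ 0.6224 -0.1298  0.1003] [-0.0315 -0.03  ] yaw 0.715 z [-0.  0. -1.] -0.00032640292242346844 [-2.1 -2.2  1.2] 8.675
knob_mid 0.87 [223. 180. 324. 289.] [-0.0054 -0.0302]
knob_mid 0.58 [222. 177. 321. 288.] [-0.0054 -0.0302]
bearing 0.85 [ 30. 319. 104. 375.] [-0.0733  0.0763]
bearing 0.33 [228. 177. 325. 288.] [-0.0164 -0.0301]
coupling 0.51 [223. 175. 323. 286.] [-0.0119 -0.0302]
```

View pics/w3.png

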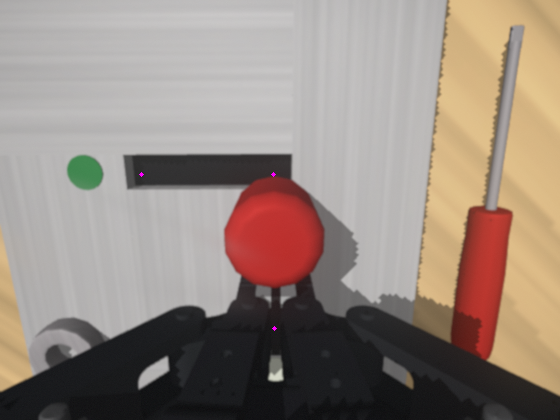

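The knob at (275,235) is moving with the fingers, and the force is about 3 N. I'll continue to the corner and go slower near the stop.

>>> {"fn": "apply_moves", "kwargs": {"steps": [[1,0.1,0,0,0],[1,0.1,0,0,0],[1,0.1,0,0,0],[1,0.025,0,0,0],[1,0.025,0,0,0],[1,0,0,0,0]]}}

```text
time: 9.62
tcp_pos: [0.6329, -0.1208, 0.1003]
tool_rot: [-2.943, -1.099, -0.0]
force: [-1.6, -0.6, 0.6]
opening: 0.0002
grip_force: 1.1
```

>>> {"fn": "apply_moves", "kwargs": {"steps": [[1,0.025,0,0,0],[1,0.025,0,0,0]]}}

```text
time: 9.88
tcp_pos: [0.6343, -0.1196, 0.1003]
tool_rot: [-2.943, -1.099, 0.0]
force: [-2.9, -1.5, 0.4]
opening: 0.0003
grip_force: 1.3
```

```bash
python3 w.py w4
```

```text
tcp [ 0.6343 -0.1196  0.1003] [-0.0158 -0.0301] yaw 0.715 z [-0. -0. -1.] 0.0002827098687102941 [-2.9 -1.5  0.4] 9.875
knob_mid 0.77 [222. 176. 323. 289.] [ 0.0105 -0.0302]
bearing 0.93 [ 34. 348.  91. 375.] [-0.0659  0.0778]
```

View pics/w4.png

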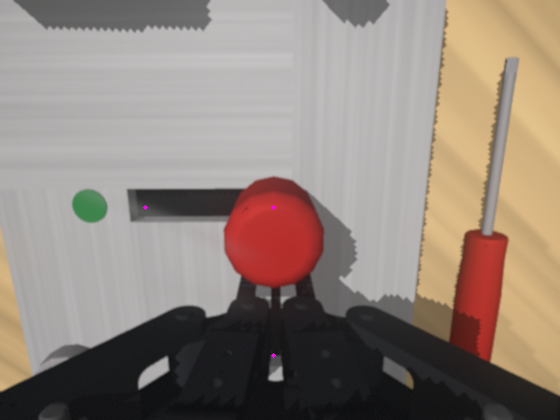

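Here the knob is in the corner column, centred at (274,235), about at gate x = 0.010. I'll creep forward to the stop and watch the force.

>>> {"fn": "apply_moves", "kwargs": {"steps": [[1,0.025,0,0,0],[1,0,0,0,0]]}}

```text
time: 10.32
tcp_pos: [0.6352, -0.1188, 0.1003]
tool_rot: [-2.943, -1.099, 0.0]
force: [-2.1, -1.8, -0.1]
opening: -0.0001
grip_force: 1.2
```

>>> {"fn": "apply_moves", "kwargs": {"steps": [[1,0.025,0,0,0],[1,0,0,0,0]]}}

```text
time: 10.58
tcp_pos: [0.6358, -0.1183, 0.1003]
tool_rot: [2.943, 1.099, -0.0]
force: [-2.0, -1.7, 1.8]
opening: 0.0001
grip_force: 1.4
```

>>> {"fn": "apply_moves", "kwargs": {"steps": [[1,0.025,0,0,0],[1,0,0,0,0]]}}

```text
time: 10.82
tcp_pos: [0.6363, -0.1179, 0.1003]
tool_rot: [2.943, 1.099, -0.001]
force: [-4.4, -2.3, 2.5]
opening: -0.0002
grip_force: 2.3
```

>>> {"fn": "apply_moves", "kwargs": {"steps": [[1,0.025,0,0,0],[1,0,0,0,0]]}}

```text
time: 11.08
tcp_pos: [0.6367, -0.1175, 0.1004]
tool_rot: [2.943, 1.098, -0.003]
force: [-4.8, -2.8, 4.0]
opening: -0.0002
grip_force: 3.1
```

The force is rising and the motion has stalled, so the knob is at the stop. I'll back off and go round to its -y side.

>>> {"fn": "apply_moves", "kwargs": {"steps": [[1,-0.2,0,0,0],[1,-0.3,0,0,0],[1,0,0.45,0,0],[1,0,0.4,0,0],[1,0,0.4,0,0],[1,0.5,0,0,0],[1,0.5,0,0,0],[1,0,0,0,0]]}}

```text
time: 12.08
tcp_pos: [0.6866, -0.1398, 0.1002]
tool_rot: [-2.942, -1.102, -0.002]
force: [0.3, -0.7, 0.7]
opening: 0.0
grip_force: 0.0
```

```bash
python3 w.py w5
```

```text
tcp [ 0.6866 -0.1398  0.1002] [ 0.0104 -0.0797] yaw 0.717 z [ 0.001  0.001 -1.   ] 2.2498632186863817e-06 [ 0.3 -0.7  0.7] 12.075
knob_mid 0.64 [ 81. 233. 196. 340.] [ 0.0164 -0.0294]
knob_mid 0.32 [ 83. 233. 196. 342.] [ 0.0162 -0.0293]
coupling 0.87 [144.   0. 239.  55.] [ 0.1097 -0.0512]
```

View pics/w5.png

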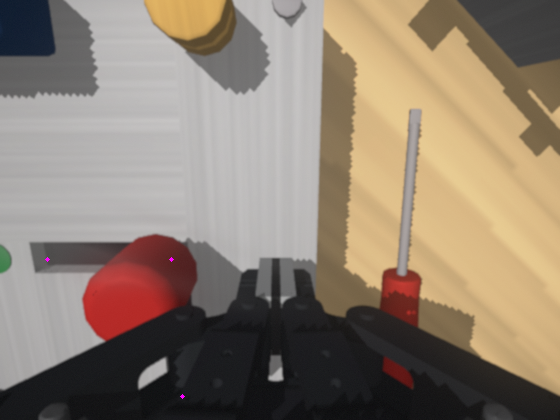

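The view shows the knob at (140,290), beside the gripper's knuckle at (180,315). Pushing sideways could touch the links, so I'll turn the tool 90° and push with the pad faces as before.

>>> {"fn": "apply_moves", "kwargs": {"steps": [[1,0,0,0,-0.98],[1,0,0,0,-0.98],[1,0,0,0,-0.98],[1,0,0,0,-0.98],[1,0,0,0,-0.98],[1,0,0,0,-0.98],[1,0,0,0,-0.98],[1,0,0,0,-0.98],[1,0,0,0,-0.98],[1,0,0,0,-0.98],[1,0,0,0,-0.98],[1,0,0,0,-0.98],[1,0,0,0,-0.98],[1,0,0,0,-0.98],[1,0,0,0,-0.98],[1,0,0,0,-1],[1,0,0,0,0]]}}

```text
time: 14.4
tcp_pos: [0.6848, -0.142, 0.1004]
tool_rot: [-1.308, -2.856, 0.0]
force: [1.0, -0.2, -0.3]
opening: -0.0001
grip_force: 0.0
```

```bash
python3 w.py w6
```

```text
tcp [ 0.6848 -0.142   0.1004] [ 0.0076 -0.0801] yaw 2.283 z [-0.  0. -1.] -0.0001237253685829905 [ 1.  -0.2 -0.3] 14.4
knob_mid 0.56 [239. 116. 346. 221.] [ 0.0138 -0.0311]
coupling 0.59 [481. 168. 560. 247.] [ 0.1097 -0.0496]
```

View pics/w6.png

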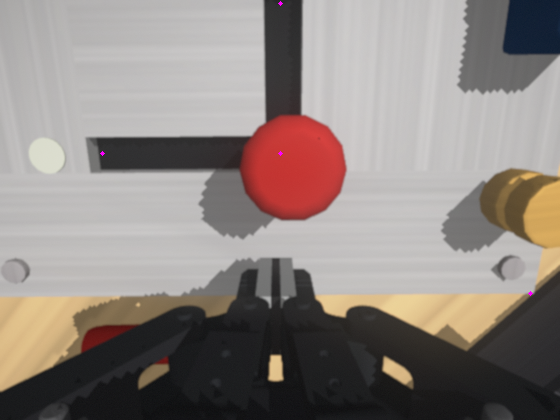

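The knob at (293,167) is ahead and the fingers are about 4 mm left of it. I'll centre on it and push along the short leg.

>>> {"fn": "apply_moves", "kwargs": {"steps": [[1,0.2,0.1,0,0],[1,0.2,0.01,0,0],[1,0.1,0,0,0],[1,0.1,0,0,0],[1,0.1,0,0,0],[1,0.1,0,0,0],[1,0.1,0,0,0],[1,0.1,0,0,0]]}}

```text
time: 15.6
tcp_pos: [0.6624, -0.1084, 0.1004]
tool_rot: [1.305, 2.857, -0.0]
force: [1.8, -2.8, 0.5]
opening: 0.0002
grip_force: 1.3
```

>>> {"fn": "apply_moves", "kwargs": {"steps": [[1,0.1,0,0,0],[1,0.1,0,0,0],[1,0.1,0,0,0],[1,0.1,0,0,0]]}}

```text
time: 16.1
tcp_pos: [0.6518, -0.0961, 0.1003]
tool_rot: [-1.305, -2.858, 0.0]
force: [1.8, -2.8, -0.5]
opening: 0.0001
grip_force: 1.3
```

```bash
python3 w.py w7
```

```text
tcp [ 0.6518 -0.0961  0.1003] [ 0.0128 -0.0238] yaw 2.285 z [-0. -0. -1.] 0.00010165733179366991 [ 1.8 -2.8 -0.5] 16.1
knob_mid 0.73 [227. 177. 327. 288.] [0.0132 0.0013]
knob_mid 0.34 [  0.   0. 557. 390.] [0.0123 0.0264]
bearing 0.86 [ 0.  2. 94. 83.] [-0.079   0.0726]
coupling 0.63 [450. 280. 551. 369.] [ 0.1149 -0.0496]
```

View pics/w7.png

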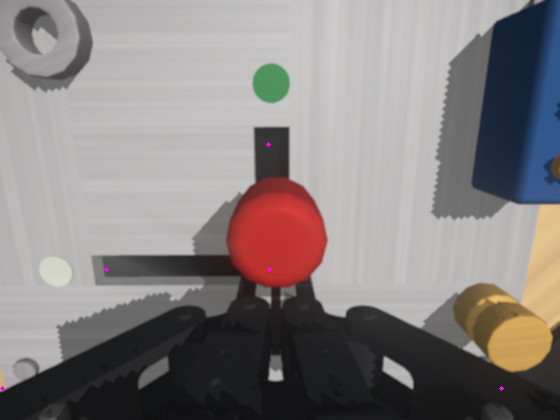

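The knob has rounded the corner, is at (277,235), and is in the short leg heading for the green dot at (271,83). I'll continue, then creep the last part.

>>> {"fn": "apply_moves", "kwargs": {"steps": [[1,0.1,0,0,0],[1,0.1,0,0,0],[1,0.1,0,0,0],[1,0.1,0,0,0],[1,0.1,0,0,0],[1,0.1,0,0,0],[1,0.025,0,0,0],[1,0,0,0,0]]}}

```text
time: 17.3
tcp_pos: [0.6353, -0.0773, 0.1002]
tool_rot: [-1.305, -2.857, -0.0]
force: [1.0, -2.1, -1.2]
opening: 0.0002
grip_force: 0.9
```

>>> {"fn": "apply_moves", "kwargs": {"steps": [[1,0.025,0,0,0],[1,0.025,0,0,0],[1,0,0,0,0]]}}

```text
time: 17.68
tcp_pos: [0.6342, -0.076, 0.1002]
tool_rot: [-1.305, -2.858, 0.0]
force: [0.7, -2.4, -1.3]
opening: 0.0
grip_force: 1.2
```

>>> {"fn": "apply_moves", "kwargs": {"steps": [[1,0.025,0,0,0],[1,0.025,0,0,0],[1,0,0,0,0]]}}

```text
time: 18.05
tcp_pos: [0.6328, -0.0744, 0.1002]
tool_rot: [-1.305, -2.858, 0.0]
force: [1.2, -2.7, -1.3]
opening: -0.0002
grip_force: 1.1
```

>>> {"fn": "apply_moves", "kwargs": {"steps": [[1,0.025,0,0,0],[1,0.025,0,0,0],[1,0,0,0,0]]}}

```text
time: 18.42
tcp_pos: [0.632, -0.0733, 0.1003]
tool_rot: [1.305, 2.857, -0.001]
force: [2.3, -3.7, -2.7]
opening: -0.0002
grip_force: 2.3
```

>>> {"fn": "apply_moves", "kwargs": {"steps": [[1,0.025,0,0,0],[1,0,0,0,0]]}}

```text
time: 18.68
tcp_pos: [0.6317, -0.0729, 0.1003]
tool_rot: [1.305, 2.856, -0.001]
force: [3.0, -3.9, -4.0]
opening: -0.0
grip_force: 3.0
```

>>> {"fn": "apply_moves", "kwargs": {"steps": [[1,0.025,0,0,0],[1,0,0,0,0]]}}

```text
time: 18.92
tcp_pos: [0.6314, -0.0726, 0.1005]
tool_rot: [1.305, 2.855, -0.002]
force: [3.9, -4.8, -3.6]
opening: -0.0001
grip_force: 3.5
```

The knob is at the stop. I'll back away, rise and check.

>>> {"fn": "apply_moves", "kwargs": {"steps": [[1,-0.2,0,0,0],[1,-0.4,0,0,0],[1,-0.4,0,0,0],[1,-0.2,0,-0.5,0],[1,0,0,-0.9,0],[1,0,0,-0.9,0],[1,0,0,-0.9,0],[1,0,0,0,0],[1,0,0,0,0]]}}

```text
time: 20.05
tcp_pos: [0.6618, -0.108, 0.2277]
tool_rot: [-1.305, -2.857, -0.0]
force: [0.1, -0.1, 0.8]
opening: -0.0
grip_force: 0.0
```

```bash
python3 w.py w8
```

```text
tcp [ 0.6618 -0.108   0.2277] [ 0.0125 -0.0394] yaw 2.284 z [-0.001  0.    -1.   ] -2.8530570842782043e-05 [ 0.1 -0.1  0.8] 20.05
knob_mid 0.28 [ 74.  10. 454. 269.] [0.005  0.0143]
bearing 0.88 [120.  25. 175.  77.] [-0.0798  0.074 ]
coupling 0.95 [380. 196. 429. 242.] [ 0.1149 -0.0502]
```

View pics/w8.png

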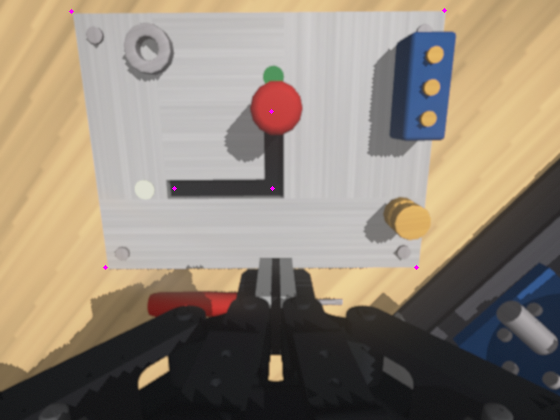

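The knob sits over the home end at (276,108), next to the green dot, and the bearing and coupling haven't moved. I'll check its position numerically, then hand in.

Run:
```python
from h import *
g=np.array([.6265,-.0865,.715])
im=cv2.imread("pics/w8.png").astype(int); m=(im[:,:,2]>120)&(im[:,:,1]<70)&(im[:,:,0]<110); m[160:]=0
ys,xs=np.nonzero(m); k=togate(g,px2w("wrist",xs.mean(),ys.mean(),.105)); print(k,len(xs))
if k[1]>.0265 and k[0]>.008: print(env.finish_job())
```

```text
[0.01217013 0.03257545] 1784
the job is handed in; nothing more can be done
None
```

The knob is home at the green-dot end of the slot: it measured about (12, 33) mm in the gate frame, against a nominal (10, 30). The hand is clear, the bearing and coupling were unmoved in the last picture (screwdriver, wrench, mug and jar not re-measured), and the job is handed in; no verdict came back.

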